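# Draw the guarded stop bolt with the hooked rod

### The job

Take the hooked rod from its cradle, reach it in under the wire guard from the open front, hook the upright loop on the stop bolt and draw the bolt fully out so that the trolley wheel behind it rolls down to the bottom of its run. Then unhook the rod, leaving the bolt drawn, and lay it back in its cradle the way it lay. Keep the gripper itself off the bolt and the wheel, and leave the bottle, the hammer and the tin where they are.

Things in the scene. Friction and masses are not known exactly. Their poses are not given: they have to be found in the camera images.
- feeder: Fixed wheel feeder. Origin on the table below the bolt's axis, in the front face of the grey run; x into the run, away from the guard's open front, y up the slope, z up. Run: x 0 to 58 mm, y -131 to 140, walls 95 high, 46 wide inside, floor falls 14 degrees to -y, stop wall at y -125. Base plate to x -145. A bed 52 high, 26 wide lies under the bolt.
- guard_front (a point): Middle of the upper front edge of the wire guard: feeder x -130, y 0, 195 mm above the table. Guard of bars 5 to 8 mm thick, from here back to the run; roof bars 191 to 199 mm high, side bars at y -50 and +50 (92 mm clear between); its front is open from base to roof. Axes as the feeder's.
- bolt (a joint): Travel of the stop bolt, m: 0 = fully in (across the run, holding the wheel), 0.055 = fully drawn, at its end stop. It slides along the feeder's -x and stays where it is left; it takes about 2 N, a little more when fast. A 14 mm round bar, axis 60 mm above the table; it lets the wheel go when drawn about 0.040.
- bail (a point): Centre of the top bar of the bolt's upright loop, moving with the bolt; at bolt 0 it is at feeder x -65, y 0, 105 mm above the table. Loop of 8 mm bar standing across the bolt, uprights 50 mm apart (centres). Opening under the top bar: 67 to 101 mm above the table. At bolt 0 there are 61 mm free behind it, up to the run's wall.
- wheel_centre (a point): Centre of the loose black rubber trolley wheel with metal hub, 80 mm diameter, 40 mm wide with a raised tread band, about 0.25 kg, axle along the feeder's x, standing in the run against the bolt at feeder y about +36 mm. At the bottom of the run it rests at feeder y about -85 mm.
- cradle: Fixed rod cradle, base 200 x 80 x 10 mm. Origin on the table below rod_grip when the rod lies home (axis 65 mm up); x along the rod to the hook, z up. Two notched saddles 10 mm thick: at x -55 for the handle (notch floor 53 mm up, 27 wide there, flared) and x +90 for the steel rod (floor 60 mm up, 18 wide, flared); they rise 20 mm above the floors.
- rod_grip (a point): Grip point on the axis of the hooked rod's wooden handle. x along the rod to the hook, z up (hook hangs down). Handle 22 mm wide (y), 24 high, x -70 to +50; then 10 mm steel rod to x +180, where it turns down 42 mm, then back (-x) 12 mm. 255 mm overall, about 0.22 kg, balances near x +25. Starts home in the cradle, up to 8 mm off lengthwise.
- rod_hook (a point): Lower bend of the hook: x +180, y 0, z -42 mm from rod_grip in the rod's frame (centre line of the 10 mm bar; its lowest surface is 5 mm lower, the back-turned lip ends 17 mm behind this point).
- glue_bottle: Bystander: white bottle standing on the table, 60 mm diameter, 170 mm high; origin at its underside. Bottle and cradle may change sides.
- hammer: Bystander: hammer lying on the table; origin at its underside, x along the handle to the head.
- tin: Bystander: plain tin standing on the table, 80 mm diameter, 90 mm high; origin at its underside.
Mind the look-alikes: they are no part of the job. Leave any green or red look-alike of the cradle alone.

How it is judged:
On the way, in this order (a step that is already met when the one before it is completed fails the run):
1. the bolt is being drawn by the rod (value of joint bolt above 0.02 m and contact force between rod and bolt above 0.3 N).
2. the bolt is drawn and the wheel has rolled to the bottom of its run (value of joint bolt above 0.045 m and y of wheel_centre in the frame of feeder below -0.065 m), for 0.2 s.
At the end, for the whole second after the job is handed in: Bolt drawn at least 45 mm; wheel at rest at the bottom of its run (centre beyond feeder y -65 mm); rod released at rest in both saddles of its cradle, hook down and pointing as at the start (grip point within 30 mm along, 12 mm across, 7 mm in height of home) (all of step 2 and height (world z) of wheel_centre below 0.07 m and linear speed of each of wheel, rod below 0.02 m/s and x of rod_grip in the frame of cradle between -0.03 and 0.03 m and y of rod_grip in the frame of cradle between -0.012 and 0.012 m and z of rod_grip in the frame of cradle between 0.058 and 0.072 m and x of rod_hook in the frame of cradle between 0.145 and 0.215 m and z of rod_hook in the frame of cradle below 0.035 m); the robot touches nothing.
It fails at once if the gripper or arm touches the bolt (contact force between any of the fingers, the arm and bolt above 0.5 N).
It fails at once if the gripper or arm touches the wheel (contact force between any of the fingers, the arm and wheel above 0.5 N).
It fails at once if a bystander is disturbed (moved more than 30 mm) (distance of any of glue_bottle, hammer, tin from where it was at the start of the episode above 0.03 m).
It also fails if it takes over 61 s, if anything falls off the work surface, if the arm or the gripper's body presses on something with over 40 N, if the wrist force passes 120 N, or if a joint passes its speed limit or range.

### The arm

A 7-joint arm with a two-finger parallel gripper is mounted at the origin on the work surface. World frame = base frame: x ahead of the robot, y to its left, z up, the work surface at z = 0. Lengths are in m, angles in rad, forces in N, time in s.
With the tool pointing down it reaches from about 0.425 to 0.875 m from the base axis. Payload 4.7 kg.
Tool frame: the origin (TCP) lies between the finger pads; the fingertips stand 14 mm ahead of it and the grasp point (between the pads) lies 5 mm behind it; z points along the fingers, y is the line along which they close (so a half turn about z gives the same grasp; the last joint's range is limited). The gripper opens to 87 mm and grips with 3 to 60 N. Pads are 19 mm wide; open, the fingers measure 117 mm over their backs; the gripper's body (75 mm by 190 mm) begins 51 mm behind the grasp point.
Start: joints at [-1.103, 0.321, -0.07, 1.45, 0.023, 1.371, -0.057], TCP at [0.285, 0.584, 0.237] pointing down, gripper open.
Joint ranges: [-2.86, 2.86], [-0.3, 2.09], [-1.38, 1.24], [0.06, 2.45], [-1.56, 4.7], [0.09, 2.05], [-2.69, 2.69]. Speed limits (rad/s): [2.57, 2.57, 3.14, 3.14, 3.14, 3.14, 3.14].

### API

Orientations are given as a rotation vector (axis times angle).
In Python, from bench import ctrl gives the robot as it stands.
- The arm moves only by the shell command python3 -m inch 'ROWS' [OPENING] [FORCE]. ROWS is JSON, a list of rows, each a list of 6 numbers: the shift along the world's x, y, z in mm, then the turn, a rotation vector about the world's x, y, z in degrees. In form: [[tx, ty, tz, rx, ry, rz], ...]. A call has 1 to 20 rows; each row is the pose to reach, as a shift and turn from the pose commanded when the call began; what a row does not reach only later rows make up. A row lasts 1/8 s, in which the tool goes at most 62.5 mm and 10.7 degrees, less where a joint would pass 70% of its speed; a pose out of reach is approached as far as the arm can. A call with a gripper value outside its range is refused whole. OPENING is the finger opening in mm, from 0 to 87, set as the call begins (- or left out, the last holds). The fingers move at their own pace and stop on an object; FORCE is the grip in N (left out, the last holds). Time passes only in rows, so rows that repeat a pose let the fingers close. It gives the time, the measured TCP pose, the force, the opening and the grip force at its end, in the units of the state.
- ctrl.get_state(): the state, without advancing time (a new reading comes with each control period).
- ctrl.get_image(name): name is "side" or "top" or "wrist"; returns (picture, depth): 420x560x3 uint8, red, green, blue; 420x560 float32, m along the optical axis (not along the pixel's ray), 0 where there is no reading.
- ctrl.camera_params(name): a dict with "mtx" (3x3 intrinsics, pixels), "T" (4x4, takes a point from camera to world coordinates). Camera axes: x right, y down, z forward; pixel columns grow to the right and rows downward; lengths in m; the calibration is good to about 2 mm. A picture is of the moment at which its call begins: read the wrist's pose just before it. camera_params takes no time and is no camera call; for the wrist camera it gives the pose at the moment of the call.
- ctrl.close_job(): hands the job in; it is judged then, once.
The state is a dict: "time": time; "joint_positions": joint angles; "qd": joint speeds; "joint_torque": joint torques, N m; "position": TCP position; "tool_rot": TCP orientation; "ft_force": force on the tool from outside, world axes, zero at the start; "torque": the same for the moment, N m; "grip_width": opening from 0.0 (shut) to 1.0 (fully open); "grip_force": force on a finger pad.
Only numpy, scipy, OpenCV 4.12 (cv2) and the standard library are available. Lean on these libraries where they do the work, as an engineer would, in place of code of your own. Each camera call takes 0.05 s, during which the arm holds its last target. There are 200 camera calls.

## Working session

There is one attempt and no reset: what is moved stays moved. The work goes in short steps, Python scripts to look and compute and a shell command to move; the robot and the scene stay as the last step left them, time stands still between calls to the robot, and variables do not carry over. Pictures are saved under pics/ and viewed, at most 10 in all, crops included, and the job is handed in when it is done.

```bash
mkdir -p pics; ls; cat > h.py <<'E'
import numpy as np, cv2
from bench import ctrl
def snap(n):
    P=ctrl.camera_params(n); im,d=ctrl.get_image(n)
    np.savez('pics/%s.npz'%n,im=im,d=d,K=P['mtx'],T=P['T']); return im,d,np.array(P['mtx']),np.array(P['T'])
def cloud(d,K,T):
    v,u=np.mgrid[:d.shape[0],:d.shape[1]]
    p=np.stack([(u-K[0,2])/K[0,0]*d,(v-K[1,2])/K[1,1]*d,d],-1)
    w=p@T[:3,:3].T+T[:3,3]; w[d==0]=np.nan; return w
E
python3 - <<'E'
from h import *
a=snap('top');b=snap('side')
cv2.imwrite('pics/top1.png',cv2.resize(a[0][:,:,::-1],(784,588),interpolation=2));cv2.imwrite('pics/side1.png',cv2.resize(b[0][:,:,::-1],(784,588),interpolation=2))
print(a[3],b[3],a[2]); s=ctrl.get_state(); print(s)
E
```

```text
pics
[[ 1.22219181e-02 -9.98914000e-01  4.49604948e-02  3.77867684e-01]
 [-9.99907230e-01 -1.19389452e-02  6.55697260e-03  1.56311650e-03]
 [-6.01307084e-03 -4.50364626e-02 -9.98967247e-01  1.79871970e+00]
 [ 0.00000000e+00  0.00000000e+00  0.00000000e+00  1.00000000e+00]] [[ 0.94164472 -0.25401121  0.22086993  0.23732873]
 [-0.33642456 -0.68851182  0.64247178 -0.66305383]
 [-0.01112348 -0.67928623 -0.73378913  0.90562938]
 [ 0.          0.          0.          1.        ]] [[536.06267568   0.         284.78261197]
 [  0.         536.06267568 222.32389228]
 [  0.           0.           1.        ]]
{'time': 0.1, 'joint_positions': array([-1.1028886 ,  0.32178033, -0.07012027,  1.45154652,  0.02259894,
        1.37081233, -0.05692161]), 'qd': array([ 1.15554098e-03, -2.41880608e-03,  6.05911078e-04, -3.02350216e-03,
       -6.18983673e-04, -3.50021983e-05, -4.78208841e-04]), 'joint_torque': array([-3.92668971e-04, -4.92568231e+01, -4.05879216e-01, -3.13404679e+01,
       -6.41278666e-02,  3.94790818e-02,  5.83521114e-05]), 'position': array([0.28476854, 0.58377222, 0.23555397]), 'tool_rot': array([-7.06606385e-01, -3.06077068e+00,  2.71762602e-03]), 'ft_force': array([-0.2504326 ,  0.45423461, -0.1161438 ]), 'torque': array([0.01898449, 0.04933538, 0.03992017]), 'grip_force': 0.0, 'grip_width': 1.0061412629384545}
```

View pics/top1.png

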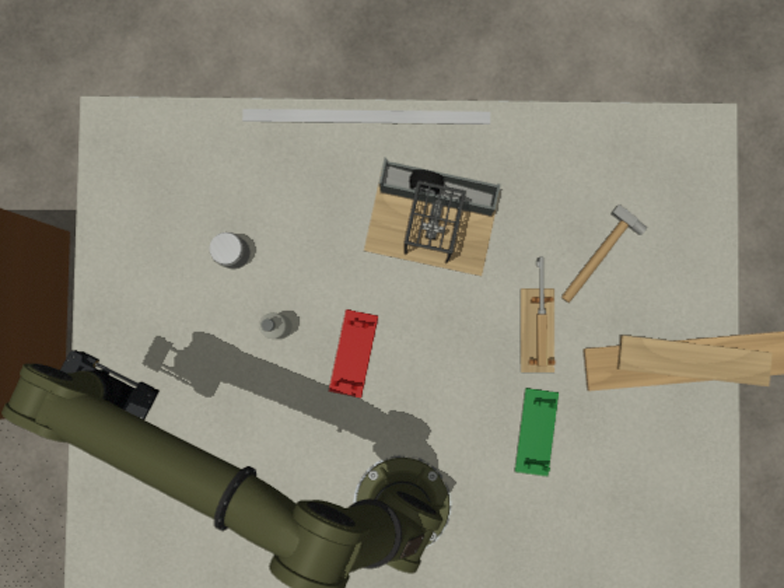

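View pics/side1.png

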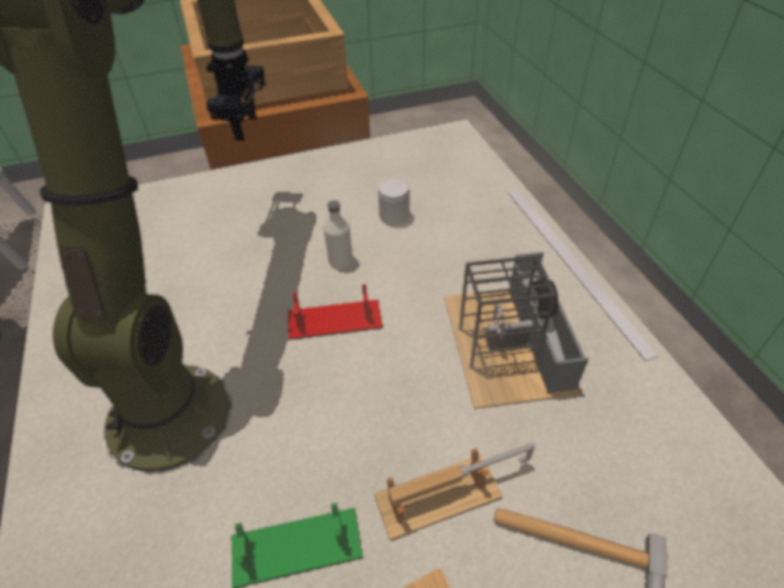

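The top view shows the look-alikes: a red cradle at (354,353) and a green one at (537,432), both empty. The wooden cradle holding the rod is at (537,330), with the hook end up at (541,260). The feeder's run is at (440,187), its guard opens towards the robot at (435,260), and the wheel is at (427,180). I choose the wooden cradle.

```bash
python3 - <<'E'
from h import *
f=np.load('pics/top.npz');im,d,K,T=f['im'],f['d'],f['K'],f['T'];w=cloud(d,K,T);z=w[...,2]
def roi(x0,y0,x1,y1):
    m=np.zeros(z.shape,bool);m[int(y0/1.4):int(y1/1.4),int(x0/1.4):int(x1/1.4)]=1;return m
def rect(m,n):
    p=w[m][:,:2].astype(np.float32);r=cv2.minAreaRect(p*1000);print(n,m.sum(),'c',np.round(r[0]),'size',np.round(r[1]),'ang',round(r[2],1),'z',np.round(np.median(w[m][:,2]),4));return r
rect(roi(370,150,510,230)&(z>.08)&(z<.107),'runwalls')
rect(roi(340,140,520,290)&(z>.005)&(z<.6),'feeder all')
rect(roi(390,170,480,275)&(z>.18)&(z<.21),'guard roof')
print('table z',np.nanmedian(z[roi(250,500,330,560)|roi(560,500,640,560)]))
c=roi(505,245,562,385)
rect(c&(z>.005)&(z<.02),'cradle base')
rect(c&(z>.05),'rod+saddle')
s=c&(z>.058)&(z<.09)
p=w[s];print(len(p))
r=c&(z>.06)
# rod centre line by row
for v in range(180,270,4):
    q=np.where(r[v])[0]
    if len(q): print(v,q.min(),q.max(),np.round(w[v,q].mean(0),4))
for n,b in dict(tin=(205,225,255,275),bottle=(255,305,292,345)).items(): rect(roi(*b)&(z>.03),n)
rect(roi(560,200,650,305)&(z>.008),'hammer')
rect(roi(325,305,385,400)&(z>.008),'red')
cr=im[int(235/1.4):int(390/1.4),int(480/1.4):int(600/1.4)]
cv2.imwrite('pics/crop.png',cv2.resize(cr[:,:,::-1],None,fx=5,fy=5,interpolation=2))
E
```

```text
runwalls 525 c [707. -69.] size [269. 140.] ang 79.0 z 0.095
feeder all 5458 c [694. -55.] size [360. 433.] ang 0.6 z 0.0136
guard roof 656 c [654. -61.] size [108. 142.] ang 78.4 z 0.1976
table z 0.0062824441973310385
cradle base 1158 c [ 456. -305.] size [332. 134.] ang 0.2 z 0.0091
rod+saddle 511 c [ 462. -312.] size [253.  55.] ang 1.8 z 0.0726
488
184 385 387 [ 0.5834 -0.3126  0.072 ]
188 385 387 [ 0.571  -0.3135  0.0673]
192 385 387 [ 0.5578 -0.3132  0.0691]
196 385 387 [ 0.545  -0.3136  0.0676]
200 385 387 [ 0.5321 -0.3138  0.0665]
204 385 387 [ 0.5187 -0.3131  0.0708]
208 385 387 [ 0.506  -0.3136  0.0683]
212 380 394 [ 0.4927 -0.3147  0.0743]
216 385 387 [ 0.4799 -0.313   0.0719]
220 385 387 [ 0.4673 -0.3143  0.0652]
224 384 389 [ 0.4541 -0.3145  0.073 ]
228 383 390 [ 0.4412 -0.3146  0.073 ]
232 384 390 [ 0.4282 -0.3155  0.0768]
236 383 390 [ 0.4154 -0.3143  0.0752]
240 384 390 [ 0.4025 -0.3153  0.0787]
244 383 390 [ 0.3897 -0.3142  0.0761]
248 383 390 [ 0.3769 -0.3149  0.0725]
252 383 390 [ 0.3641 -0.314   0.0776]
256 384 390 [ 0.3513 -0.3158  0.0771]
260 378 395 [ 0.3385 -0.317   0.0734]
tin 552 c [594. 411.] size [77. 78.] ang 42.7 z 0.0881
bottle 334 c [419. 298.] size [57. 58.] ang 11.8 z 0.1158
hammer 904 c [ 611. -476.] size [212. 249.] ang 89.5 z 0.0218
red 989 c [363. 118.] size [217. 140.] ang 0.9 z 0.012
```

View pics/crop.png

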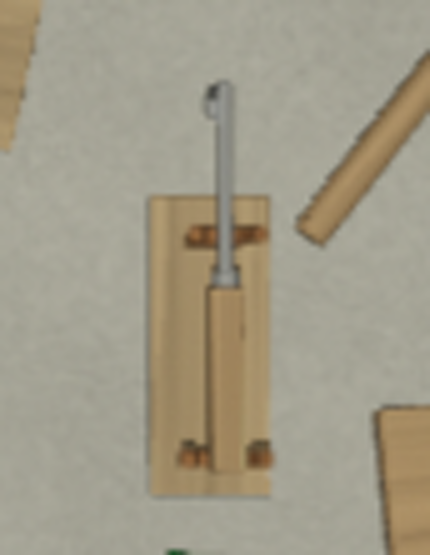

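The crop shows the rod with its wooden handle in the plain wooden cradle, saddles at crop rows 235 and 455 and the hook at (215,95), so this is the right one. Rod_grip is at about (0.404, -0.3145), which agrees with both the saddle positions and the 255 mm overall length. Next I swing over above it.

```bash
python3 -m inch '[[30,-40,40,0,0,-10],[75,-80,70,0,0,-20],[120,-120,90,0,0,-30],[160,-160,90,0,0,-40],[200,-205,90,0,0,-50],[230,-255,90,0,0,-60],[255,-305,90,0,0,-70],[275,-360,90,0,0,-80],[285,-415,90,0,0,-90],[290,-472,90,0,0,-100],[290,-530,90,0,0,-110],[290,-588,90,0,0,-120],[285,-645,90,0,0,-130],[275,-700,90,0,0,-140],[255,-755,90,0,0,-150],[225,-805,70,0,0,-153],[190,-850,50,0,0,-153],[139,-898,30,0,0,-153],[139,-898,10,0,0,-153],[139,-898,10,0,0,-153]]' 87
python3 - <<'E'
from h import *
f=np.load('pics/top.npz');d,K,T=f['d'],f['K'],f['T'];w=cloud(d,K,T);z=w[...,2]
m=np.zeros(z.shape,bool);m[100:200,250:370]=1
p=w[m&(z>.088)&(z<.1)][:,:2]
g=w[m&(z>.188)&(z<.21)][:,:2]
for a in (-10,-10.5,-11,-11.5,-12,-12.5,-13):
    t=np.radians(a);X=np.array([np.cos(t),np.sin(t)]);Y=np.array([-X[1],X[0]])
    px=p@X;py=p@Y
    b=px>np.percentile(px,99.5)-.012; s,_=np.polyfit(py[b],px[b],1)
    gy=g@Y; gx=g@X
    print(a,'back slope',round(s,4),'x',np.round(np.percentile(px,[99,100]),4),'y',np.round(np.percentile(py,[0,.5,99.5,100]),4),'roof',np.round(np.percentile(gx,[0,1,99,100]),4),np.round(np.percentile(gy,[0,1,99,100]),4))
im,d,K,T=snap('wrist');cv2.imwrite('pics/w1.png',im[:,:,::-1])
print(ctrl.get_state()['joint_positions'])
w=cloud(d,K,T);z=w[...,2]
r=(z>.062)&(z<.09)&(abs(w[...,1]+.3145)<.03)
for x in np.arange(.33,.60,.02):
    q=w[r&(abs(w[...,0]-x)<.003)]
    if len(q)>3: print(round(x,3),len(q),np.round([q[:,1].min(),q[:,1].max(),np.median(q[:,1]),q[:,2].max()],4))
print(w[r][:,0].min(),w[r][:,0].max())
E
```

```text
time: 2.6
position: [0.4221, -0.3137, 0.2451]
tool_rot: [-3.139, -0.023, 0.004]
ft_force: [1.4, 1.2, 0.1]
grip_width: 0.997
grip_force: 0.0
-10 back slope 0.0254 x [0.7781 0.7799] y [-0.0802 -0.0793  0.1851  0.1859] roof [0.5829 0.5843 0.7247 0.7269] [-0.0021 -0.0005  0.1073  0.1085]
-10.5 back slope 0.0191 x [0.7767 0.7784] y [-0.0736 -0.0729  0.1914  0.1922] roof [0.5827 0.584  0.7241 0.7261] [0.0042 0.0053 0.1127 0.1136]
-11 back slope 0.0104 x [0.776  0.7768] y [-0.0669 -0.0664  0.1979  0.1985] roof [0.5825 0.5835 0.7234 0.7253] [0.0104 0.0111 0.1182 0.1189]
-11.5 back slope 0.0026 x [0.7751 0.7772] y [-0.0604 -0.0598  0.2045  0.2048] roof [0.5822 0.5829 0.7228 0.7245] [0.0165 0.0169 0.1239 0.1243]
-12 back slope -0.0049 x [0.7745 0.7777] y [-0.0541 -0.0531  0.2111  0.2112] roof [0.5815 0.5824 0.7223 0.7237] [0.0219 0.0226 0.1294 0.1304]
-12.5 back slope -0.0136 x [0.7747 0.7781] y [-0.0479 -0.0464  0.2174  0.2178] roof [0.5804 0.5816 0.7216 0.7229] [0.0272 0.0283 0.1352 0.1366]
-13 back slope -0.0213 x [0.7745 0.7784] y [-0.0416 -0.04    0.2238  0.2244] roof [0.5792 0.5808 0.7211 0.7219] [0.0323 0.0336 0.1412 0.1427]
[-0.20583201  0.05103513  0.82717174  1.76473363 -0.03877381  1.34377286
 -0.92398272]
0.35 189 [-0.3443 -0.2884 -0.3168  0.0776]
0.37 116 [-0.3271 -0.3058 -0.3164  0.0781]
0.39 117 [-0.3266 -0.3056 -0.316   0.0769]
0.41 119 [-0.3271 -0.3054 -0.3167  0.0772]
0.43 122 [-0.3265 -0.3052 -0.3163  0.0772]
0.45 137 [-0.3259 -0.3049 -0.315   0.0785]
0.47 60 [-0.3197 -0.3107 -0.3152  0.0698]
0.49 262 [-0.3391 -0.2914 -0.3143  0.0802]
0.51 66 [-0.3198 -0.3101 -0.3149  0.0704]
0.53 69 [-0.3193 -0.3107 -0.3146  0.0695]
0.55 71 [-0.3189 -0.3104 -0.3142  0.0699]
0.57 81 [-0.3194 -0.3101 -0.3147  0.0701]
0.59 19 [-0.3179 -0.3099 -0.3143  0.0686]
0.24418130067872723 0.5896403441370915
```

View pics/w1.png

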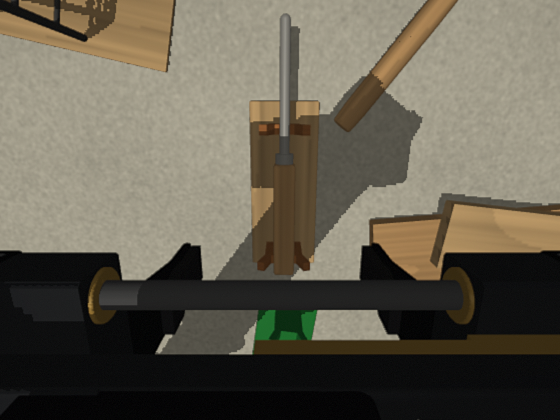

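```bash
python3 -m inch '[[7,-2,-50,0,0,0],[7,-2,-100,0,0,0],[7,-2,-145,0,0,0],[7,-2,-170,0,0,0],[7,-2,-185,0,0,0],[7,-2,-185,0,0,0]]' 60 50 && python3 -m inch '[[0,0,0,0,0,0],[0,0,0,0,0,0],[0,0,0,0,0,0],[0,0,0,0,0,0],[0,0,0,0,0,0],[0,0,0,0,0,0],[0,0,0,0,0,0],[0,0,0,0,0,0]]' 0 50; python3 -c "
from bench import ctrl;print(ctrl.get_state()['joint_positions'])"
```

```text
time: 3.4
position: [0.4316, -0.3151, 0.0614]
tool_rot: [-3.141, -0.03, 0.002]
ft_force: [0.1, 0.6, 0.5]
grip_width: 0.693
grip_force: 0.0
time: 4.4
position: [0.4311, -0.3159, 0.0618]
tool_rot: [3.141, 0.027, 0.0]
ft_force: [-0.5, -0.1, 2.3]
grip_width: 0.245
grip_force: 50.0
[-0.11488831  0.30055121  0.79596168  1.95475225 -0.25606184  0.98835817
 -0.75228827]
```

```bash
python3 -m inch '[[0,0,15,0,0,0],[0,0,40,0,0,0],[0,0,80,0,0,0],[0,0,106,0,0,0],[0,40,106,0,0,-8],[2,80,106,0,0,-16],[5,120,106,0,0,-24],[8,165,106,0,0,-32],[12,210,106,0,0,-40],[16,255,106,0,0,-48],[16,295,106,0,0,-50],[15,335,106,0,0,-50],[14,363,106,0,0,-50],[14,363,106,0,0,-50],[14,363,106,0,0,-50]]'; cat > hk.py <<'E'
from h import *
from scipy.spatial.transform import Rotation as R
s=ctrl.get_state();p=s['position'];t=R.from_rotvec(s['tool_rot']).as_matrix()
r=np.cross(t[:,1],[0,0,1]); r=r if r[0]>0 else -r; print('yaw',np.degrees(np.arctan2(r[1],r[0])),'toolz',np.round(t[:,2],3),'j',np.round(s['joint_positions'],2),'ft',np.round(s['ft_force'],1))
O=np.array([.7161,-.0753]);X=np.array([.9792,-.2028]);Y=np.array([.2028,.9792])
h=p[:2]+.1535*r[:2]; print('TCP f',np.round([(p[:2]-O)@X,(p[:2]-O)@Y],4),'hook f',np.round([(h-O)@X,(h-O)@Y],4),'rod z',p[2]+.0032)
E
python3 hk.py; python3 - <<'E'
from h import *
im,d,K,T=snap('side');cv2.imwrite('pics/s2.png',cv2.resize(im[130:330,150:450,::-1],None,fx=2.6,fy=2.6))
E
```

```text
time: 6.28
position: [0.4449, 0.0462, 0.1678]
tool_rot: [2.858, -1.304, 0.0]
ft_force: [-0.2, -0.7, -2.1]
grip_width: 0.246
grip_force: 50.0
yaw -49.05093915215395 toolz [-0.    -0.001 -1.   ] j [-0.62 -0.09  0.44  2.03  0.04  1.19 -2.62] ft [-0.2 -0.7 -2.1]
TCP f [-0.2902  0.064 ] hook f [-0.1682 -0.0291] rod z 0.17095350532182285
```

View pics/s2.png

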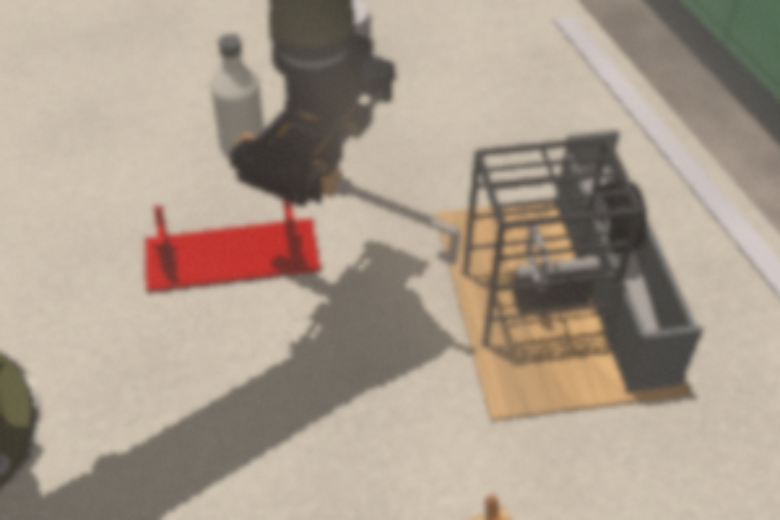

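The rod is level in the hand, with the hook at (450,235) just in front of the guard opening. Now I take it in under the roof, straightening as it goes.

```bash
python3 -m inch '[[8,-5,0,0,0,3],[17,-11,0,0,0,6.5],[28,-14,0,0,0,9.5],[39,-17,0,0,0,12.5],[46,-27,0,0,0,17],[54,-38,0,0,0,21],[62,-48,0,0,0,25.5],[71,-60,0,0,0,29.5],[80,-72,0,0,0,33.5],[88,-84,0,0,0,37.5],[88,-84,0,0,0,37.5],[88,-84,0,0,0,37.5]]'; python3 hk.py; python3 - <<'E'
from h import *
im,d,K,T=snap('side');cv2.imwrite('pics/s3.png',cv2.resize(im[150:300,250:450,::-1],None,fx=3.9,fy=3.9))
im,d,K,T=snap('wrist');cv2.imwrite('pics/w3.png',im[:,:,::-1])
E
```

```text
time: 7.82
position: [0.5325, -0.0369, 0.1675]
tool_rot: [-3.125, 0.318, 0.001]
ft_force: [-0.5, 0.6, -1.6]
grip_width: 0.247
grip_force: 50.0
yaw -11.611669276461349 toolz [-0.001  0.    -1.   ] j [-0.49  0.13  0.55  1.85 -0.07  1.19 -1.69] ft [-0.5  0.6 -1.6]
TCP f [-0.1875  0.0004] hook f [-0.034   0.0006] rod z 0.17069985321866715
```

View pics/s3.png

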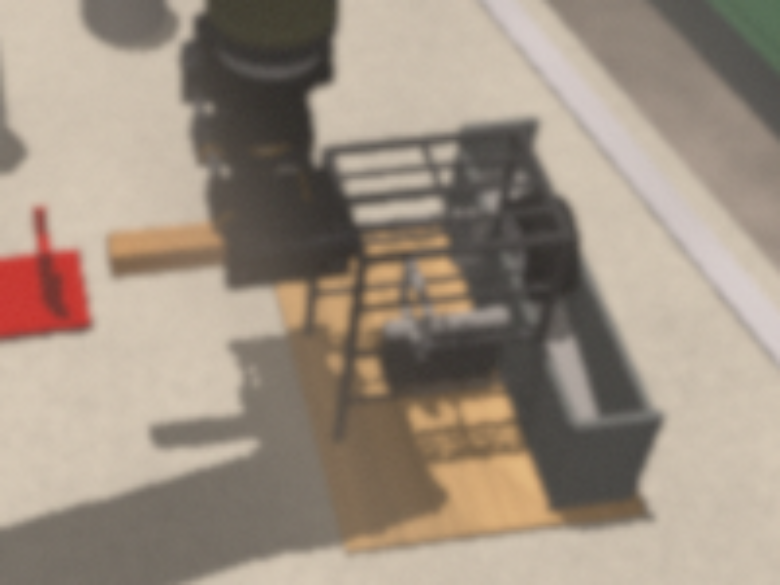

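View pics/w3.png

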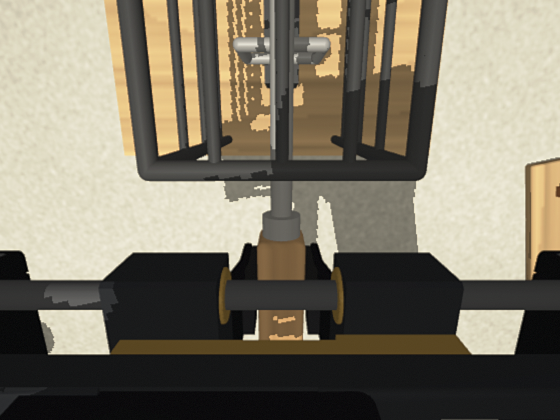

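The rod lies central under the roof. The bail's top bar runs from (235,45) to (328,43) in the wrist view. I'll check the bail position and the guard-to-gripper gap from the depth image.

```bash
python3 - <<'E'
from h import *
f=np.load('pics/wrist.npz');w=cloud(f['d'],f['K'],f['T'])
O=np.array([.7161,-.0753]);X=np.array([.9792,-.2028]);Y=np.array([.2028,.9792])
q=w[...,:2]-O;fx=q@X;fy=q@Y;z=w[...,2]
b=(z>.1)&(z<.114)&(abs(fy)<.035)&(fx>-.12)&(fx<-.03)
print('bail',b.sum(),np.percentile(fx[b],[1,50,99]),np.percentile(fy[b],[1,50,99]),np.percentile(z[b],[5,50,95]))
g=(z>.185)&(z<.205)&(fx<-.1)&(abs(fy)<.07)
print('guard',g.sum(),np.percentile(fx[g],[.5,5]),np.percentile(fy[g],[1,99]))
r=(z>.155)&(z<.182)&(abs(fy)<.012)&(fx>-.15)
print('rod',r.sum(),np.percentile(z[r],[5,50,95]),np.median(fy[r]),fx[r].max())
E
```

```text
bail 1068 [-0.07229296 -0.06897    -0.06473184] [-0.0260006   0.00880802  0.02940182] [0.10453586 0.10697347 0.10851522]
guard 13743 [-0.19451507 -0.1843934 ] [-0.05071458  0.0540403 ]
rod 2138 [0.17019371 0.1725506  0.17445163] 0.002503930171649781 -0.06562691249353121
```

```bash
python3 -m inch '[[0,0,-12,0,0,0],[0,0,-24,0,0,0],[0,0,-36,0,0,0],[0,0,-46,0,0,0],[0,0,-46,0,0,0]]'; python3 hk.py; python3 -m inch '[[-8,1.6,0,0,0,0],[-16,3.2,0,0,0,0],[-22,4.6,0,0,0,0],[-27,5.6,0,0,0,0],[-32,6.6,0,0,0,0]]'; python3 hk.py
```

```text
time: 8.55
position: [0.5322, -0.0368, 0.1204]
tool_rot: [3.125, -0.315, -0.003]
ft_force: [-0.3, 0.4, -2.1]
grip_width: 0.246
grip_force: 50.0
yaw -11.506633276569668 toolz [-0.002 -0.    -1.   ] j [-0.48  0.18  0.55  1.9  -0.1   1.1  -1.66] ft [-0.3  0.4 -2.1]
TCP f [-0.1879  0.0004] hook f [-0.0344  0.0009] rod z 0.12359849035233825
time: 9.18
position: [0.5016, -0.0302, 0.1221]
tool_rot: [-3.126, 0.315, -0.004]
ft_force: [2.9, -0.3, -2.5]
grip_width: 0.252
grip_force: 50.0
yaw -11.498442663315306 toolz [ 0.002 -0.    -1.   ] j [-0.51  0.1   0.55  1.97 -0.06  1.08 -1.71] ft [ 2.9 -0.3 -2.5]
TCP f [-0.2192  0.0007] hook f [-0.0657  0.0012] rod z 0.12525364312639403
```

The force is about 3 N along +x, so the hook has engaged. I keep drawing.

```bash
python3 -m inch '[[-6,1.2,0,0,0,0],[-12,2.4,0,0,0,0],[-18,3.7,0,0,0,0],[-24,5,0,0,0,0],[-30,6.2,0,0,0,0],[-36,7.5,0,0,0,0],[-41,8.5,0,0,0,0],[-45,9.3,0,0,0,0],[-47,9.7,0,0,0,0],[-47,9.7,0,0,0,0]]'; python3 hk.py; python3 -m inch '[[-1.5,0.3,0,0,0,0],[-3,0.6,0,0,0,0],[-3,0.6,0,0,0,0]]'; python3 hk.py
```

```text
time: 10.42
position: [0.4568, -0.0211, 0.1225]
tool_rot: [3.126, -0.315, 0.011]
ft_force: [10.3, -2.2, -5.6]
grip_width: 0.244
grip_force: 50.0
yaw -11.513145097955846 toolz [ 0.007 -0.001 -1.   ] j [-0.54 -0.02  0.52  2.07  0.01  1.08 -1.79] ft [10.3 -2.2 -5.6]
TCP f [-0.2649  0.0005] hook f [-0.1114  0.001 ] rod z 0.1256956930393703
time: 10.8
position: [0.4567, -0.0211, 0.1234]
tool_rot: [3.125, -0.316, 0.021]
ft_force: [16.8, -3.0, -8.1]
grip_width: 0.248
grip_force: 50.0
yaw -11.534006024002093 toolz [ 0.013 -0.002 -1.   ] j [-0.54 -0.03  0.52  2.08  0.02  1.07 -1.8 ] ft [16.8 -3.  -8.1]
TCP f [-0.265   0.0005] hook f [-0.1115  0.0009] rod z 0.1265749964948989
```

The bolt is at its end stop: the force rose to 17 N with no further motion. I ease forward to free the hook, then check the wheel and the hook.

```bash
python3 -m inch '[[5,-1,0,0,0,0],[11,-2.3,0,0,0,0],[18,-3.7,0,0,0,0],[25.5,-5.3,0,0,0,0],[25.5,-5.3,0,0,0,0]]'; python3 hk.py; python3 - <<'E'
from h import *
im,d,K,T=snap('wrist');w=cloud(d,K,T);cv2.imwrite('pics/w4.png',im[:,:,::-1])
O=np.array([.7161,-.0753]);X=np.array([.9792,-.2028]);Y=np.array([.2028,.9792])
def F(w): q=w[...,:2]-O; return q@X,q@Y,w[...,2]
fx,fy,z=F(w)
b=(z>.1)&(z<.114)&(abs(fy)<.035)&(abs(fy)>.012)&(fx>-.16)&(fx<-.03)
print('bail',b.sum(),np.percentile(fx[b],[1,50,99]))
for x in np.arange(-.16,-.06,.015):
    r=(z>.115)&(z<.15)&(abs(fy)<.012)&(abs(fx-x)<.004)
    if r.sum()>5: print('rod',round(x,3),r.sum(),np.percentile(z[r],[5,50,95]),np.median(fy[r]))
im,d,K,T=snap('top');fx,fy,z=F(cloud(d,K,T))
k=(fx>.008)&(fx<.05)&(fy>-.12)&(fy<.13)&(z<.11)
for y in np.arange(-.12,.13,.02):
    m=k&(abs(fy-y)<.01); print(round(y,2),np.round(np.nanpercentile(z[m],[50,95]),3) if m.any() else None,end=' ')
E
```

```text
time: 11.42
position: [0.4768, -0.0254, 0.1215]
tool_rot: [3.125, -0.315, -0.001]
ft_force: [-0.1, 0.5, -2.7]
grip_width: 0.251
grip_force: 50.0
yaw -11.521420023426895 toolz [-0.    -0.001 -1.   ] j [-0.53  0.04  0.54  2.02 -0.02  1.08 -1.75] ft [-0.1  0.5 -2.7]
TCP f [-0.2444  0.0003] hook f [-0.0909  0.0008] rod z 0.12467318805687033
bail 1321 [-0.12333688 -0.12080685 -0.11731311]
rod -0.16 467 [0.12479928 0.12709169 0.12855179] 0.0014310850352482153
rod -0.145 525 [0.12375165 0.12690472 0.12836314] 0.0015116045238421259
rod -0.13 573 [0.12402827 0.12686846 0.1283421 ] 0.0015723355386503559
-0.12 [0.082 0.09 ] -0.1 [0.094 0.102] -0.08 [0.097 0.103] -0.06 [0.091 0.097] -0.04 [0.031 0.072] -0.02 [0.037 0.044] 0.0 [0.039 0.048] 0.02 [0.045 0.051] 0.04 [0.049 0.054] 0.06 [0.056 0.061] 0.08 [0.059 0.065] 0.1 [0.065 0.072] 0.12 [0.069 0.077]
```

View pics/w4.png

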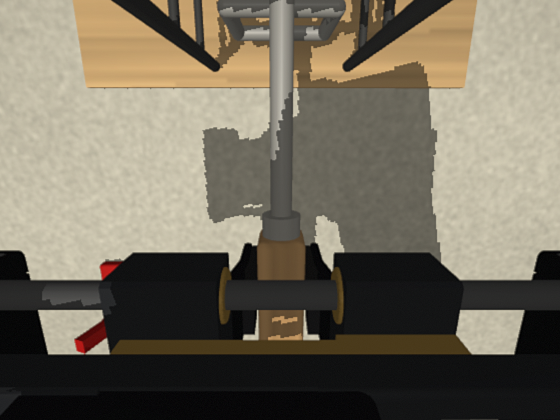

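Bolt is drawn about 52 mm, and the wheel is at the bottom (top of the wheel at feeder y ≈ -85, 0.10 high). In the wrist view the rod is level and the bail at (280,10) is free of it. I lift, then withdraw the way I came in.

```bash
python3 -m inch '[[0,0,10,0,0,0],[0,0,22,0,0,0],[0,0,34,0,0,0],[0,0,47,0,0,0],[0,0,47,0,0,0],[2,11,47,0,0,-5],[5,22,47,0,0,-10],[7,33,47,0,0,-15],[9,43.5,47,0,0,-20],[7,55,47,0,0,-25],[-4,58,47,0,0,-28],[-15,61,47,0,0,-31],[-23,66,47,0,0,-34],[-32,72,47,0,0,-37.5],[-32,72,47,0,0,-37.5]]'; python3 hk.py
```

```text
time: 13.4
position: [0.4438, 0.0472, 0.1682]
tool_rot: [2.86, -1.3, -0.001]
ft_force: [0.9, -0.3, -2.4]
grip_width: 0.249
grip_force: 50.0
yaw -48.89629888565169 toolz [-0.001  0.    -1.   ] j [-0.61 -0.09  0.43  2.03  0.04  1.19 -2.62] ft [ 0.9 -0.3 -2.4]
TCP f [-0.2915  0.0647] hook f [-0.1692 -0.0281] rod z 0.17143402353043832
```

```bash
python3 -m inch '[[1,-28,0,0,0,0],[2,-68,0,0,0,0],[2,-108,0,0,0,2],[-2,-153,0,0,0,10],[-6,-198,0,0,0,18],[-9,-243,0,0,0,26],[-12,-283,0,0,0,34],[-13,-323,0,0,0,42],[-13,-363,0,0,0,49.5],[-13,-363,0,0,0,49.5],[-13,-363,0,0,0,49.5],[-13,-363,-30,0,0,49.5],[-13,-363,-60,0,0,49.5],[-13,-363,-75,0,0,49.5],[-13,-363,-75,0,0,49.5],[-13,-363,-75,0,0,49.5]]'; python3 hk.py; python3 - <<'E'
from h import *
im,d,K,T=snap('wrist');w=cloud(d,K,T);cv2.imwrite('pics/w5.png',im[:,:,::-1]);z=w[...,2]
x,y=w[...,0],w[...,1]
for X in np.arange(.39,.60,.02):
    r=(abs(y+.315)<.014)&(z>.07)&(z<.12)&(abs(x-X)<.003)
    s=(abs(y+.315)<.032)&(z>.04)&(z<.085)&(abs(x-X)<.003)
    if r.sum()>3: print(round(X,3),np.round([np.median(y[r]),np.percentile(z[r],90)],4), 's',s.sum(),np.round([y[s].min(),y[s].max()],4) if s.any() else '')
r=(abs(y+.315)<.02)&(z>.083)&(z<.12)&(x>.5);print('front',x[r].max())
E
```

```text
time: 15.4
position: [0.4323, -0.3164, 0.0946]
tool_rot: [3.141, 0.014, 0.003]
ft_force: [0.0, -1.5, -2.0]
grip_width: 0.244
grip_force: 50.0
yaw 0.5258809898384298 toolz [ 0.002 -0.001 -1.   ] j [-0.18  0.26  0.87  1.93 -0.23  1.05 -0.78] ft [ 0.  -1.5 -2. ]
TCP f [-0.229  -0.2937] hook f [-0.079  -0.2612] rod z 0.09784912654897694
0.41 [-0.3158  0.1094] s 0 
0.43 [-0.3266  0.1184] s 0 
0.45 [-0.3155  0.1092] s 0 
0.47 [-0.3153  0.1019] s 0 
0.49 [-0.3151  0.1017] s 847 [-0.3398 -0.2909]
0.51 [-0.3153  0.1016] s 0 
0.53 [-0.315   0.1015] s 0 
0.55 [-0.3149  0.1015] s 0 
front 0.5544474412587614
```

View pics/w5.png

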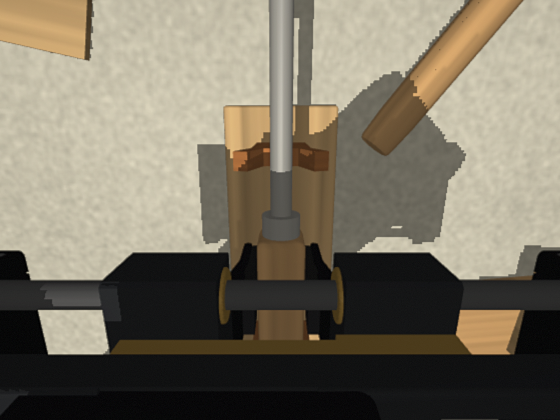

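The rod is centred over the front saddle (281,155) to within 1 mm and is level. I lower it and release.

```bash
python3 -m inch '[[-1,0,-10,0,0,0],[-1,0,-20,0,0,0],[-1,0,-28,0,0,0],[-1,0,-32.5,0,0,0],[-1,0,-32.5,0,0,0],[-1,0,-32.5,0,0,0]]'; python3 -m inch '[[0,0,0,0,0,0],[0,0,0,0,0,0],[0,0,0,0,0,0],[0,0,0,0,0,0],[0,0,0,0,0,0],[0,0,0,0,0,0]]' 60; python3 -m inch '[[0,0,15,0,0,0],[0,0,40,0,0,0],[0,0,80,0,0,0],[0,0,130,0,0,0],[0,0,185,0,0,0],[0,0,185,0,0,0],[0,0,185,0,0,0],[0,0,185,0,0,0],[0,0,185,0,0,0]]' ; python3 - <<'E'
from h import *
im,d,K,T=snap('wrist');w=cloud(d,K,T);cv2.imwrite('pics/w6.png',im[:,:,::-1]);x,y,z=np.moveaxis(w,-1,0)
for X in np.arange(.35,.60,.02):
    r=(abs(y+.315)<.02)&(z>.062)&(z<.09)&(abs(x-X)<.003)
    if r.sum()>3: print(round(X,3),np.round([np.median(y[r]),np.median(z[r])],4))
r=(abs(y+.315)<.02)&(z>.06)&(z<.09);print('front',x[r].max())
E
```

```text
time: 16.2
position: [0.43, -0.3159, 0.0617]
tool_rot: [-3.14, -0.013, 0.002]
ft_force: [-4.0, 3.5, 7.9]
grip_width: 0.246
grip_force: 50.0
time: 16.95
position: [0.4305, -0.3162, 0.0611]
tool_rot: [3.141, 0.014, -0.0]
ft_force: [-0.0, 0.2, 0.0]
grip_width: 0.683
grip_force: 0.0
time: 18.08
position: [0.4299, -0.3159, 0.245]
tool_rot: [-3.141, -0.013, 0.003]
ft_force: [0.4, 0.3, 0.0]
grip_width: 0.691
grip_force: 0.0
0.35 [-0.3145  0.0756]
0.37 [-0.3164  0.0757]
0.39 [-0.3162  0.0756]
0.41 [-0.316   0.0757]
0.43 [-0.3153  0.0756]
0.45 [-0.3151  0.0755]
0.47 [-0.3154  0.0679]
0.49 [-0.3143  0.0692]
0.51 [-0.3145  0.0678]
0.53 [-0.3144  0.0677]
0.55 [-0.3146  0.0679]
0.57 [-0.3144  0.0678]
0.59 [-0.3143  0.0658]
front 0.5892892257457394
```

View pics/w6.png

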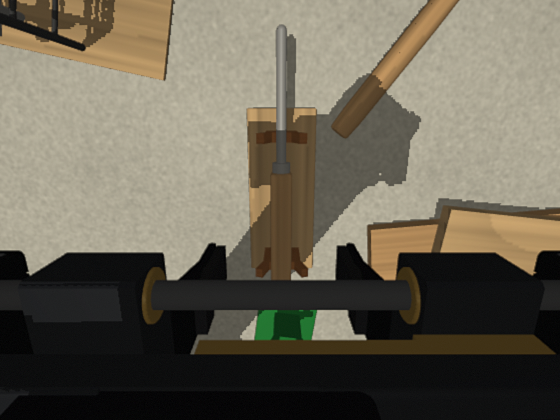

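The rod lies home in both saddles, at (281,137) and (281,262), with the same position and height as before, and the gripper is clear. Handing in.

```bash
python3 -c "
from bench import ctrl;print(ctrl.close_job())"
```

```text
the job is handed in; nothing more can be done
None
```

I handed the job in at about 18 s: the bolt is drawn about 52 mm by camera, the wheel is at the bottom of its run, the rod is back in its cradle within about 1 mm of how it lay, and nothing else was touched; no verdict came back from the judging.

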